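# Spin the index disc and brake it at its mark

## Task

Check that the black index disc runs freely and park it at its mark: flick its brass pin with a fingertip so that the disc spins briskly on its own and carries its white stripe past the red block at least once untouched. Then brake it by pressing a fingertip on the disc's flat face, so that it stops with the stripe beside the red block (within the block's width), and finish with the fingertip still resting there, holding the disc still. Do not touch the pin when it is near the red block, and do not lift or shift the things round about.

Things in the scene. Friction and masses are not known exactly. Their poses are not given: they have to be found in the camera images.
- spindle_stand: the stand, bolted to the table: round aluminium foot 130 mm across, short post, and an arm that carries the red pointer block. Origin at the centre of its underside, on the table; its z axis is the wheel's upright spin axis; its -x axis points to the red block. The stand never moves during the job.
- disc_centre (a point): centre of the black disc's upper face, on the spin axis, 40 mm above the table. The disc is 170 mm across, 12 mm thick, flat and bare but for the pin. Pin and disc weigh 0.6 to 0.95 kg and run on a very free bearing: released at 3 rad/s they coast 20 to 33 s, slowing below 0.6 rad/s after 10 to 16 s; a fingertip pressed on the face with a few newtons stops the disc almost at once, but let go it moves at the least push.
- pointer (a point): the place of the disc's rim beside the red pointer block, at the height of the disc's face, 85 mm from the spin axis. The block is 24 mm wide (along the rim), 14 mm deep, stands 10 mm outside the rim, and its top is 39 mm above the table, 1 mm lower than the disc's face.
- mark (a point): outer end of the white stripe, on the disc's rim (85 mm from the spin axis, at the disc's face). The stripe is radial, 7 mm wide; it is the only one, the other graduations are short and grey.
- pin_mid (a point): middle of the upright brass finger pin, half-way up. The pin stands on the white stripe, 66 mm from the spin axis, is 12 mm thick and 27 mm tall, from 40 to 67 mm above the table, and turns with the disc.
- index_wheel (a joint): angle of the wheel (rad), 0 with the white stripe at the red block, growing anticlockwise seen from above; it turns without stops either way and keeps counting over whole turns (stripe at the block at 0, 6.283, -6.283...). At the start the stripe is on the far side from the block, value 1.8 to 4.5, at rest. Spinning on its own counts from 1 rad/s up, either way round.
- kapton_roll: bystander, loose: roll of amber tape lying flat, 60 mm across, 16 high; origin at the centre of its underside. To be left alone.
- objective_can: bystander, loose: white screw can with black lid, 47 mm across, 62 high; origin at the centre of its underside. To be left alone.
- cal_box: bystander, loose: flat blue box, 50x50x13 mm; origin at the centre of its underside. To be left alone.
- swab_jar: bystander, loose: clear jar with blue lid, 54 mm across, 70 high; origin at the centre of its underside. To be left alone.
- lens_cap: bystander, loose: black round cap, 33 mm across, 13 high; origin at the centre of its underside. To be left alone.
- clear_box: bystander, loose: clear box, 59x71x22 mm; origin at the centre of its underside. To be left alone.
- wafer_case: bystander, loose: flat round grey case, 73 mm across, 13 high; origin at the centre of its underside. To be left alone.

How it is judged:
On the way:
1. the disc, touched by no finger, spins at 1 rad/s or more and its stripe has gone past the red block ((value of joint index_wheel above 6.58 rad or value of joint index_wheel below -0.3 rad) and not (velocity of joint index_wheel between -1 and 1 rad/s) and contact force between the fingers and index_wheel_c0 below 0.05 N and contact force between the fingers and index_wheel_c1 below 0.05 N), for 0.2 s.
At the end, for the whole second after the job is handed in: a fingertip rests on the disc's face (over 0.5 N) and the disc stands still (under 0.03 rad/s) with the outer end of the white stripe within 12 mm of the pointer place beside the red block (horizontal distance between mark and pointer below 0.012 m and contact force between the fingers and index_wheel_c0 above 0.5 N and velocity of joint index_wheel between -0.03 and 0.03 rad/s); the arm keeps its last pose, push and grip.
It fails at once if the pin is touched while the stripe is less than 35 mm from its place at the red block (contact force between the fingers and index_wheel_c1 above 0.1 N and horizontal distance between mark and pointer below 0.035 m).
It fails at once if a loose thing round about is lifted or shoved more than 15 mm (distance of any of kapton_roll, objective_can, cal_box, swab_jar, lens_cap, clear_box, wafer_case from where it was at the start of the episode above 0.015 m).
It also fails if it takes over 72 s, if anything falls off the work surface, if the arm or the gripper's body presses on something with over 40 N, if the wrist force passes 120 N, or if a joint passes its speed limit or range.

## Robot

A 7-joint arm with a two-finger parallel gripper is mounted at the origin on a cart in front of the work surface, level with it; the furniture and walls round the work are solid. World frame = base frame: x ahead of the robot, y to its left, z up, the work surface at z = 0. Lengths are in m, angles in rad, forces in N, time in s.
With the tool pointing down it reaches from about 0.425 to 0.8 m from the base axis. Payload 8.3 kg.
Tool frame: the origin (TCP) lies midway between the tips of the shut fingers; the grasp point (between the pads) lies 19 mm behind it; z points along the fingers, y is the direction in which the jaws open and shut (so a half turn about z gives the same grasp; the last joint's range is limited). The gripper opens to 85 mm and grips with 20 to 120 N. Pads are 22 mm wide; open, the fingers measure 114 mm over their backs; the gripper's body (76 mm by 85 mm) begins 54 mm behind the grasp point. The pads swing forward as they close: fully open they stand 13 mm farther back than shut.
Start: joints at [1.119, 0.383, 0.016, 1.37, -0.006, 1.388, -0.046], TCP at [0.237, -0.578, 0.231] pointing down, gripper open.
Joint ranges: [-2.95, 2.95], [-0.25, 2.06], [-1.52, 1.56], [0.18, 2.33], [-1.44, 4.58], [0.02, 2.06], [-3.01, 3.01]. Speed limits (rad/s): [2.39, 2.39, 3.01, 3.01, 3.14, 3.14, 3.14].

## Interface

Orientations are given as a rotation vector (axis times angle).
In Python, from plant import reach, servo_line, movej, grip, wait, ik, get_image, MotionError, finish_job, read_clock, read_joints, read_dq, read_effort, read_eef_pos, read_tool_rot, read_wrist_force, read_torque, read_width gives the robot as it stands. Calls block until the motion is done:
- reach(position, orientation): joint-space move of the TCP to a pose.
- servo_line(position, rot=None, v=0.15, until_force=None): straight line of the TCP; rot=None keeps the orientation; v is the mean speed in m/s. With until_force (N) it stops when the force on the tool has changed by that much, and returns True; else False.
- movej(angles): joint-space move.
- grip(opening, strength=None): finger opening in m; strength is the grip in N (None keeps the last); returns when the fingers have stopped.
- wait(seconds).
- ik(position, orientation): joint angles nearest the present ones, or None.
- get_image(name): name is "scene" or "top" or "wrist"; returns a dict with "color" (480x640x3 uint8, blue, green, red), "K" (3x3 intrinsics, pixels), "D" ([k1, k2, p1, p2, k3] as OpenCV has them; the pictures are not rectified), "cam_to_world" (4x4, takes a point from camera to world coordinates). Camera axes: x right, y up, looking along -z (the intrinsics and any distortion apply to the point x, -y, -z); pixel columns grow to the right and rows downward; lengths in m; the calibration is good to about 2 mm. A picture is of the moment at which its call begins. There is no depth.
A pose or a line that the arm cannot do raises MotionError and nothing moves.
- finish_job(): hands the job in, once; it reports no verdict.
Readings, each from a call of its own:
- read_clock(): time.
- read_joints(): joint angles.
- read_dq(): joint speeds.
- read_effort(): joint torques, N m.
- read_eef_pos(): TCP position.
- read_tool_rot(): TCP orientation.
- read_wrist_force(): force on the tool from outside, world axes, zero at the start.
- read_torque(): the same for the moment, N m.
- read_width(): finger opening in m.
Only numpy, scipy, OpenCV 4.12 (cv2) and the standard library are available. Lean on these libraries where they do the work, as an engineer would, in place of code of your own. Each camera call takes 0.05 s, during which the arm holds its last target. There are 200 camera calls.

## Working session

There is one attempt and no reset: what is moved stays moved. The work goes in short steps, each a Python script; the robot and the scene stay as the last script left them, time stands still between calls to the robot, and variables do not carry over. Pictures are saved under pics/ and viewed, about 8 in all and at most 12, crops included, and the job is handed in when it is done.

```bash
mkdir -p pics; ls
python3 - <<'E'
from plant import *
import cv2,numpy as np
for n in ("scene","top"):
    d=get_image(n); cv2.imwrite(f"pics/{n}0.png",d["color"]); np.savez(f"{n}0.npz",**d)
    print(n,d["K"],d["D"],d["cam_to_world"])
print(read_clock(),read_eef_pos(),read_tool_rot(),read_width())
E
```

```text
pics
scene [[464.99943614   0.         311.25496822]
 [  0.         464.99943614 243.63859565]
 [  0.           0.           1.        ]] [0.03617298 0.         0.         0.         0.        ] [[-0.80036084  0.28401577 -0.52797497 -0.01053919]
 [-0.59912696 -0.41074143  0.68726877  0.65564694]
 [-0.02166602  0.86638705  0.49890286  0.58298438]
 [ 0.          0.          0.          1.        ]]
top [[465.15782577   0.         318.14178929]
 [  0.         465.15782577 245.50520582]
 [  0.           0.           1.        ]] [-0.11675297  0.          0.          0.          0.        ] [[-0.10360127  0.96718659 -0.23198466  0.27356454]
 [-0.99460914 -0.10177664  0.01985373 -0.03311141]
 [-0.00440836  0.23279093  0.97251681  1.1708307 ]
 [ 0.          0.          0.          1.        ]]
0.1 [ 0.23676255 -0.57794562  0.23036541] [-3.08074052e+00 -6.06574974e-01  6.43828020e-04] 0.08557054977144479
```

View pics/top0.png

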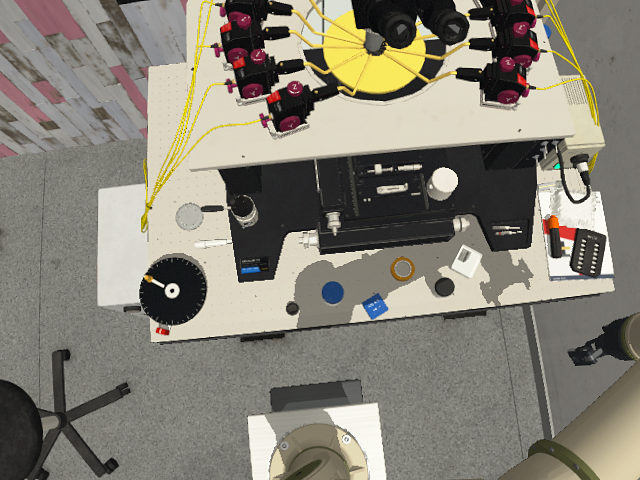

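View pics/scene0.png

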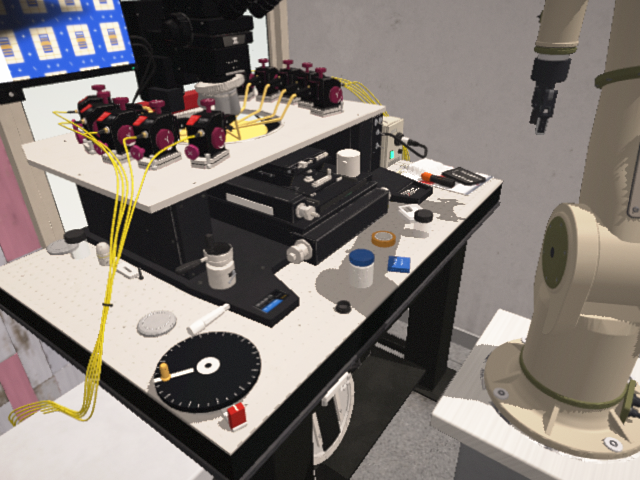

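Top view: disc hub near (172,291), pin near (148,279), red block near (162,331). Scene view: hub (207,366), pin (165,372), block (236,416). Next I measure these.

```bash
cat > h.py <<'E'
import cv2,numpy as np
def ray(d,uv):
    p=cv2.undistortPoints(np.array(uv,float).reshape(-1,1,2),d["K"],d["D"]).reshape(-1,2)
    T=d["cam_to_world"]; v=np.c_[p[:,0],-p[:,1],-np.ones(len(p))]@T[:3,:3].T
    return T[:3,3],v
def plane(d,uv,z):
    o,v=ray(d,uv); return o+v*((z-o[2])/v[:,2])[:,None]
def project(d,P):
    T=d["cam_to_world"]; c=(np.atleast_2d(P)-T[:3,3])@T[:3,:3]
    return cv2.projectPoints(c*[1,-1,-1],np.zeros(3),np.zeros(3),d["K"],d["D"])[0].reshape(-1,2)
def circ(P):
    A=np.c_[2*P[:,:2],np.ones(len(P))]; s=np.linalg.lstsq(A,(P[:,:2]**2).sum(1),rcond=None)[0]
    return s[:2],np.sqrt(s[2]+s[0]**2+s[1]**2)
def cents(m,box,n=3):
    x0,y0,x1,y1=box; k=np.zeros_like(m); k[y0:y1,x0:x1]=m[y0:y1,x0:x1]
    N,L,S,C=cv2.connectedComponentsWithStats(k); o=np.argsort(-S[1:,4])[:n]+1
    return [(S[i,4],C[i].round(1),L==i) for i in o]
E
python3 - <<'E'
from h import *
for n,box in (("top",(125,240,222,345)),("scene",(140,320,275,440))):
    d=dict(np.load(n+"0.npz")); im=d["color"]; hsv=cv2.cvtColor(im,cv2.COLOR_BGR2HSV)
    g=im.max(2); dark=(g<70).astype(np.uint8)
    for a,c,m in cents(dark,box,1):
        cn=max(cv2.findContours(m.astype(np.uint8),0,1)[0],key=cv2.contourArea)
        hull=cv2.convexHull(cn).reshape(-1,2)
        P=plane(d,hull,.04); ctr,r=circ(P)
        for _ in range(5):
            e=np.abs(np.hypot(*(P[:,:2]-ctr).T)-r); Q=P[e<max(np.percentile(e,70),.001)]; ctr,r=circ(Q)
        print(n,"disc",a,c,ctr,r,len(Q))
    H,S,V=cv2.split(hsv)
    red=(((H<6)|(H>174))&(S>150)&(V>90)).astype(np.uint8)
    for a,c,_ in cents(red,box,1): print(" red",a,c,plane(d,c,.039))
    br=((H>10)&(H<28)&(S>120)&(V>90)).astype(np.uint8)
    for a,c,m in cents(br,box,2): print(" brass",a,c,plane(d,c,.06))
    wh=((S<50)&(V>170)).astype(np.uint8)
    ins=np.zeros_like(wh)
    yy,xx=np.mgrid[:480,:640]; P=plane(d,np.c_[xx.ravel(),yy.ravel()],.04); rr=np.hypot(*(P[:,:2]-ctr).T).reshape(480,640)
    for a,c,_ in cents(wh*(rr<.022),box,1): print(" hub",a,c,plane(d,c,.04))
    for a,c,_ in cents(wh*((rr<.064)&(rr>.024)),box,1): print(" stripe",a,c,plane(d,c,.04))
d=dict(np.load("top0.npz"));cv2.imwrite("pics/crop0.png",cv2.resize(d["color"][170:350,90:330],None,fx=3.3,fy=3.3,interpolation=2))
for p in [(0.05,.4,0),(.3,.3,0),(0.425,0.4,0)]: print(p,project(d,p))
# table z=0 edges
print(plane(d,[(152,342),(148,70),(190,168),(290,128),(240,280),(189,216),(292,309),(145,225),(240,210)],0.0))
E
```

```text
top disc 3145 [173.3 291.2] [0.46733432 0.31474838] 0.08412245792760653 38
 red 38 [164.6 331.6] [[0.36793151 0.33871479 0.039     ]]
 brass 46 [148.3 278.3] [[0.49977261 0.36818715 0.06      ]]
 hub 145 [171.7 290.3] [[0.46775579 0.31657742 0.04      ]]
 stripe 38 [157.4 282.9] [[0.48989776 0.35234493 0.04      ]]
scene disc 5655 [209.4 372.6] [0.46119035 0.32197254] 0.08562775480321247 29
 red 300 [236.3 415. ] [[0.35898734 0.36069019 0.039     ]]
 brass 156 [164.4 371.8] [[0.49234854 0.37835819 0.06      ]]
 hub 249 [207.8 365.8] [[0.46482315 0.31883009 0.04      ]]
 stripe 86 [181.7 372.4] [[0.48793478 0.35267935 0.04      ]]
(0.05, 0.4, 0) [[152.28931934 465.1019149 ]]
(0.3, 0.3, 0) [[185.99322315 358.36776295]]
(0.425, 0.4, 0) [[145.3563256  312.13371304]]
[[ 0.34802063  0.38518562  0.        ]
 [ 1.13749551  0.38899157  0.        ]
 [ 0.80628808  0.2689045   0.        ]
 [ 0.89503669 -0.01401898  0.        ]
 [ 0.48361499  0.15092706  0.        ]
 [ 0.66896461  0.27595229  0.        ]
 [ 0.39653405  0.02532334  0.        ]
 [ 0.65707421  0.39624209  0.        ]
 [ 0.67071807  0.13884699  0.        ]]
```

View pics/crop0.png

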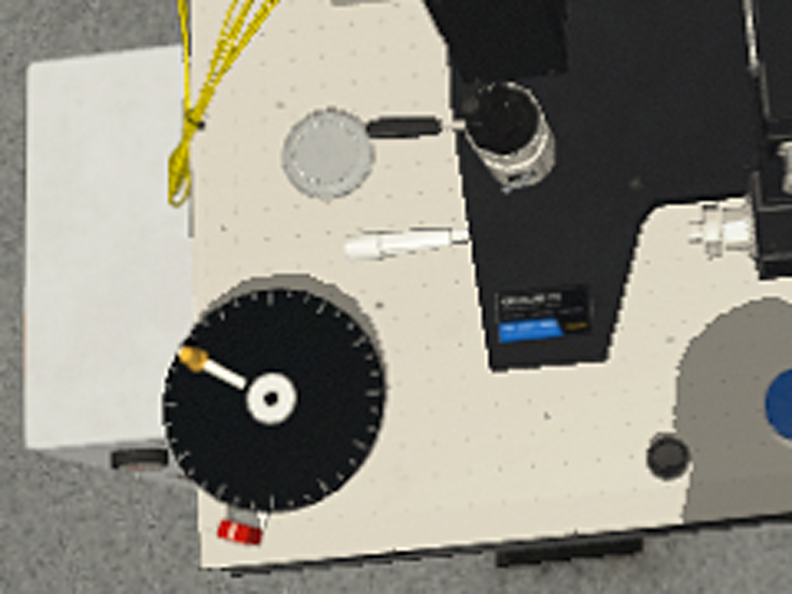

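Crop: disc with stripe towards upper-left, pin at (190,357), block top at (240,530). The clear jar, pen and grey case are beyond the disc. The block direction needs a closer look.

Run:
```python
from h import *
a=dict(np.load("top0.npz"));b=dict(np.load("scene0.npz"))
A=cv2.resize(a["color"][315:345,145:185],(400,300),interpolation=0)
B=cv2.resize(b["color"][395:435,215:255],(400,400),interpolation=0)
o=np.zeros((400,800,3),np.uint8);o[:300,:400]=A;o[:,400:]=B
cv2.imwrite("pics/blk.png",o)
```

```text
(no output)
```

View pics/blk.png

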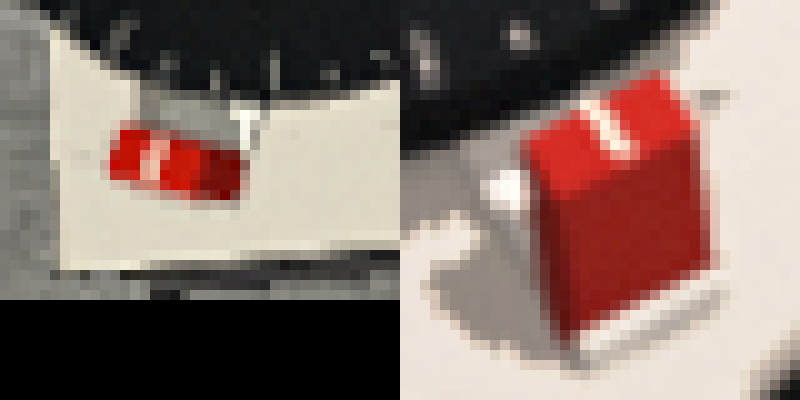

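Left panel, top view: top face centre with white line at about px (160.0,330.3). Right panel, scene view: line centre at about px (235.2,407.5).

Run:
```python
from h import *
from plant import *
a=dict(np.load("top0.npz"));b=dict(np.load("scene0.npz"))
hub=[plane(a,(171.7,290.3),.04)[0],plane(b,(207.8,365.8),.04)[0]]
bl=[plane(a,(160.,330.3),.039)[0],plane(b,(235.2,407.5),.039)[0]]
st=[plane(a,(157.4,282.9),.04)[0],plane(b,(181.7,372.4),.04)[0]]
for h,q,s in zip(hub,bl,st):
    v=q-h;w=s-h;print(h,q,np.hypot(*v[:2]),np.degrees(np.arctan2(v[1],v[0])),np.hypot(*w[:2]),np.degrees(np.arctan2(w[1],w[0])))
# nearby things heights/positions: reach test around
c=np.array([.4663,.3177])
from scipy.spatial.transform import Rotation as R
for yaw in range(-180,180,30):
    rot=(R.from_euler('z',yaw,degrees=True)*R.from_euler('x',180,degrees=True)).as_rotvec()
    s=[]
    for ang in range(0,360,45):
        q=ik([c[0]+.066*np.cos(np.radians(ang)),c[1]+.066*np.sin(np.radians(ang)),.06],rot); s.append(q is not None)
    print(yaw,s, None if q is None else np.round(q,2))
print(R.from_rotvec(read_tool_rot()).as_matrix().round(2))
```

```text
[0.46775579 0.31657742 0.04      ] [0.37211298 0.35009968 0.039     ] 0.1013473709694766 160.68473112339922 0.04206639348562801 58.240319971398364
[0.46482315 0.31883009 0.04      ] [0.36977338 0.35212295 0.039     ] 0.10071183343199433 160.69629466107452 0.04098682251709008 55.6754847020697
-180 [True, True, True, True, True, True, True, True] [ 0.14  0.62 -0.93  1.67  0.54  1.13  0.63]
-150 [True, True, True, True, True, True, True, True] [ 0.22  0.69 -1.07  1.67  0.65  1.18  1.08]
-120 [True, True, True, True, True, True, True, True] [ 0.32  0.85 -1.29  1.67  0.84  1.3   1.48]
-90 [True, True, True, True, True, True, True, True] [ 0.32  0.85 -1.29  1.67  0.84  1.3   2.01]
-60 [True, True, True, True, True, True, True, True] [-1.41  0.9   1.35  1.74 -0.92  1.29 -2.46]
-30 [True, True, True, True, True, True, True, True] [-1.06  0.51  0.68  1.73 -0.36  1.04 -2.35]
0 [True, True, True, True, True, True, True, True] [ 0.15  0.62 -0.94  1.67  0.55  1.13 -2.51]
30 [True, True, True, True, True, True, True, True] [ 0.06  0.56 -0.8   1.68  0.45  1.09 -1.92]
60 [True, True, True, True, True, True, True, True] [ 0.08  0.57 -0.82  1.68  0.46  1.1  -1.41]
90 [True, True, True, True, True, True, True, True] [ 0.13  0.61 -0.91  1.67  0.52  1.12 -0.93]
120 [True, True, True, True, True, True, True, True] [ 0.14  0.62 -0.93  1.67  0.54  1.13 -0.41]
150 [True, True, True, True, True, True, True, True] [ 0.14  0.62 -0.93  1.67  0.54  1.13  0.11]
[[ 0.93  0.38 -0.  ]
 [ 0.38 -0.93  0.  ]
 [-0.   -0.   -1.  ]]
```

Both views agree: block bearing 160.7° at 101 mm (102 expected), axis at about (0.466, 0.318), stripe at about 57°, so the wheel is at about 4.47 rad. I'll use one tool orientation (x along 162°) for both the flick and the brake. First I move over, then touch the face once to calibrate the touch height and delay.

```bash
cat >> h.py <<'E'
from scipy.spatial.transform import Rotation as R
C=np.array([.4663,.3177]); BL=160.7
def pol(r,deg): return C+r*np.array([np.cos(np.radians(deg)),np.sin(np.radians(deg))])
ROT=(R.from_euler('z',162,degrees=True)*R.from_euler('x',180,degrees=True)).as_rotvec()
BR=pol(.036,BL-180)
E
python3 - <<'E'
from h import *
from plant import *
grip(0.0,40); print(read_clock())
p1=[.52,-.15,.24]
r1=(R.from_euler('z',90,degrees=True)*R.from_euler('x',180,degrees=True)).as_rotvec()
print(read_joints().round(2) if hasattr(read_joints(),'round') else read_joints(), np.round(ik(p1,r1),2), np.round(ik([*BR,.15],ROT),2))
reach(p1,r1); print(read_clock(), np.round(ik([*BR,.15],ROT),2))
reach([*BR,.15],ROT); print(read_clock(),read_eef_pos(),read_width())
servo_line([*BR,.06],v=.1)
d=get_image("top"); cv2.imwrite("pics/t1.png",d["color"][200:350,90:290].repeat(3,0).repeat(3,1))
print(read_clock(),read_eef_pos(),read_wrist_force())
E
```

```text
0.8667
[ 1.12  0.38  0.02  1.37 -0.01  1.39 -0.05] [ 0.62  0.23 -0.48  1.57  0.11  1.36  0.13] [ 0.24  0.68 -1.25  1.56  0.65  1.38  0.18]
2.725 [ 0.15  0.57 -1.05  1.56  0.51  1.31  0.28]
4.425 [0.50151078 0.30405547 0.14994526] 3.8618922553077784e-05
5.525 [0.50068436 0.30625993 0.0608364 ] [-0.43432095  0.49397117 -0.11314715]
```

View pics/t1.png

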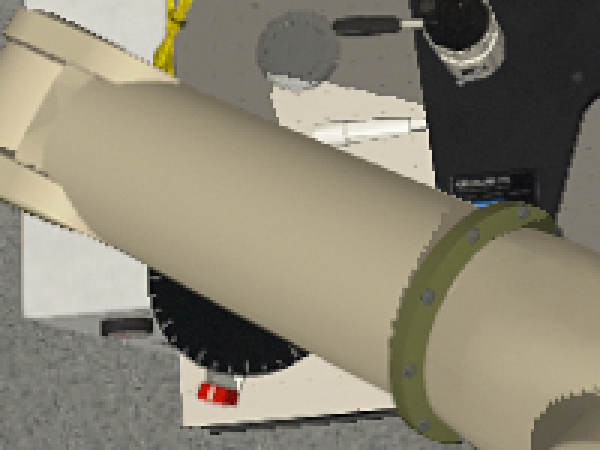

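The top view is blocked by the forearm, though the block at (218,393) and the near part of the disc still show. I'll do the touch calibration and check the scene view.

Run:
```python
from h import *
from plant import *
servo_line([*BR,.046],v=.05); wait(.3); print(read_clock(),read_eef_pos(),read_wrist_force())
t=read_clock(); r=servo_line([*BR,.034],v=.06,until_force=2); print(r,read_clock()-t,read_eef_pos(),read_wrist_force())
wait(.2); print(read_eef_pos(),read_wrist_force())
a=get_image("scene")["color"]; b=get_image("wrist")["color"]
cv2.imwrite("pics/s1.png",np.hstack([cv2.resize(a[270:470,100:300],(400,400)),cv2.resize(b,(400,400))]))
servo_line([*BR,.05],v=.05); print(read_clock())
```

```text
6.2583 [0.50036538 0.30590707 0.04618154] [ 0.47613911 -0.20621852 -0.22469971]
True 0.20840000000000014 [0.50105681 0.3069063  0.0404555 ] [-0.63053205 -0.04037505  0.07749247]
[0.50064214 0.30621996 0.04023667] [ 0.33106483 -1.0137128   0.04344093]
7.1083
```

View pics/s1.png

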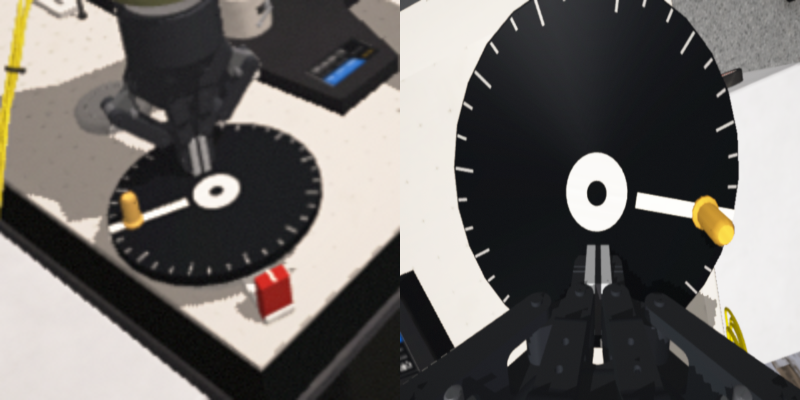

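Scene (left): pin at (130,208), fingertips on the face next to the hub, block at (272,290). Wrist (right): the stripe and pin show well at (640-730, 200-225), so I'll track with the wrist camera. The 2 N threshold tripped on motion noise. I'll redo the touch at 6 N and check the wrist angle reading.

```bash
cat >> h.py <<'E'
from plant import *
def pinang(name="wrist"):
    t=read_clock(); d=get_image(name); H,S,V=cv2.split(cv2.cvtColor(d["color"],cv2.COLOR_BGR2HSV))
    br=((H>10)&(H<28)&(S>120)&(V>90)).astype(np.uint8)
    yy,xx=np.mgrid[:480,:640]; P=plane(d,np.c_[xx.ravel(),yy.ravel()],.054)[:,:2]-C
    rr=np.hypot(*P.T).reshape(480,640); br*=((rr>.04)&(rr<.095)).astype(np.uint8)
    c=cents(br,(0,0,640,480),1)
    if not c or c[0][0]<60: return t,None,None
    p=plane(d,c[0][1],.0535)[0][:2]-C
    return t,np.degrees(np.arctan2(p[1],p[0])),np.hypot(*p)
E
python3 - <<'E'
from h import *
print(pinang(),pinang("scene"))
for F in (6,):
    servo_line([*BR,.045],v=.05); wait(.3); f0=np.array(read_wrist_force())
    t=read_clock(); r=servo_line([*BR,.034],v=.06,until_force=F); print(r,read_clock()-t,read_eef_pos(),read_wrist_force()-f0)
    for _ in range(3): wait(.1); print(read_eef_pos(),read_wrist_force()-f0)
    servo_line([*BR,.045],v=.05); wait(.2)
print(pinang(),pinang("scene"),read_clock())
E
```

```text
(7.1083, np.float64(61.556188062645276), np.float64(0.0652093645166337)) (7.1583, np.float64(65.40077085524157), np.float64(0.06584164585268773))
True 0.20840000000000014 [0.50135649 0.30797819 0.04014804] [0.86385261 5.27015626 9.54345309]
[0.50130149 0.3076842  0.04017151] [-0.96660463  0.5809695   6.64723643]
[0.50130257 0.30759603 0.04017396] [-0.91103947  1.56869798  6.28090648]
[0.50126854 0.30763149 0.04017076] [-1.24096386  0.98704066  7.72781666]
(8.7333, np.float64(63.45656115352429), np.float64(0.06524602649885654)) (8.7833, np.float64(67.35497899923627), np.float64(0.06610252562239058)) 8.8333
```

The press holds steadily at 6–7 N, with contact about 0.2 s after the descent starts. The pin centroid is biased by about 4° between views, so I'll track the flat stripe relative to the hub instead. Now the flick, then tracking from the hover pose.

```bash
cat >> h.py <<'E'
def stripe():
    t=read_clock(); d=get_image("wrist"); _,S,V=cv2.split(cv2.cvtColor(d["color"],cv2.COLOR_BGR2HSV))
    wh=((S<60)&(V>150)).astype(np.uint8)
    yy,xx=np.mgrid[:480,:640]; uv=np.c_[xx.ravel(),yy.ravel()]
    P=plane(d,uv,.04)[:,:2]
    def pick(c,m,n):
        k=cents(wh*m.reshape(480,640).astype(np.uint8),(0,0,640,480),1)
        return plane(d,k[0][1],.04)[0][:2] if k and k[0][0]>n else None
    h=pick(C,np.hypot(*(P-C).T)<.023,300)
    q=P-C; b=np.degrees(np.arctan2(q[:,1],q[:,0])); r=np.hypot(*q.T)
    s=pick(C,(r>.027)&(r<.057)&(np.abs((b-(BL-180)+180)%360-180)>40),100)
    if s is None: return t,None,h
    v=s-(C if h is None else h); return t,np.degrees(np.arctan2(v[1],v[0])),h
def track(n,dt=.05):
    o=[]
    for _ in range(n):
        t,a,h=stripe()
        if a is not None:o.append((t,np.radians(a)))
        wait(dt)
    o=np.array(o); o[:,1]=np.unwrap(o[:,1]); return o
E
python3 - <<'E'
from h import *
print(stripe())
u=lambda s,z:[*(pol(.065,72)+s*np.array([np.cos(np.radians(162)),np.sin(np.radians(162))])),z]
servo_line([*BR,.10],v=.15); servo_line(u(-.046,.10),v=.15); servo_line(u(-.046,.05),v=.12); wait(.2)
print(read_clock(),read_eef_pos())
servo_line(u(.036,.05),v=.12); print("flick done",read_clock())
servo_line(u(.036,.10),v=.2); servo_line([*BR,.10],v=.2); servo_line([*BR,.045],v=.15); wait(.1)
o=track(15,.03); p=np.polyfit(o[:,0]-o[0,0],o[:,1],2)
print(o.round(3).tolist(),p,np.abs(np.polyval(p,o[:,0]-o[0,0])-o[:,1]).max(),read_clock())
E
```

```text
(8.8333, np.float64(63.53435932898874), array([0.46806293, 0.31675088]))
10.7583 [0.53053111 0.36577109 0.0510671 ]
flick done 11.5917
[[13.25, 2.669], [13.333, 2.922], [13.417, 3.172], [13.5, 3.418], [13.583, 3.66], [13.667, 3.899], [13.75, 4.138], [13.833, 4.372], [13.917, 4.603], [14.0, 4.828], [14.083, 5.052], [14.167, 5.2]] [-0.37491683  3.1507476   2.66004346] 0.03341836735683934 14.5
```

The disc spins freely at about 3 rad/s anticlockwise and has passed the block more than once. I'll let it slow to about 1 rad/s, predict the crossing, and brake.

Run:
```python
from h import *
wait(7); L=.18; o=[]; n=0
while n<110:
    t,a,h=stripe(); n+=1
    if a is None: o=[]; continue
    e=np.radians((a-BL+180)%360-180)          # error to block, approaching from below
    if not -2.2<e<0 : o=[]; wait(.05); continue
    o.append((t,e)); q=np.array(o)
    if len(q)<8: wait(.03); continue
    p=np.polyfit(q[:,0]-t,q[:,1],2 if len(q)>15 else 1); w=p[-2]; c=p[-1]
    rem=-c/w+ (0.01*w*w)*0 - (read_clock()-t)
    if w>1.3: continue
    if rem-L<.12:
        if rem<L: o=[]; continue
        wait(rem-L); t0=read_clock(); r=servo_line([*BR,.034],v=.06,until_force=6)
        print("brake",r,read_clock()-t0,"w",w,p,"n",n); break
wait(.4); print(read_clock(),read_eef_pos(),read_wrist_force())
s=stripe(); print(s, s[1]-BL, pinang("wrist"),pinang("scene"))
a=get_image("wrist")["color"];b=get_image("scene")["color"]
cv2.imwrite("pics/end1.png",np.hstack([cv2.resize(b[270:470,100:300],(400,400),interpolation=2),cv2.resize(a,(400,400))]))
```

```text
28.1333 [0.50025545 0.30581107 0.04500641] [-0.83604855  0.32475136 -0.1314547 ]
(28.1333, np.float64(141.65771083065616), array([0.46804125, 0.31673105])) -19.04228916934383 (28.1833, np.float64(142.73529706118063), np.float64(0.0634756087906955)) (28.2333, np.float64(144.10067505027968), np.float64(0.069500197938823))
```

View pics/end1.png

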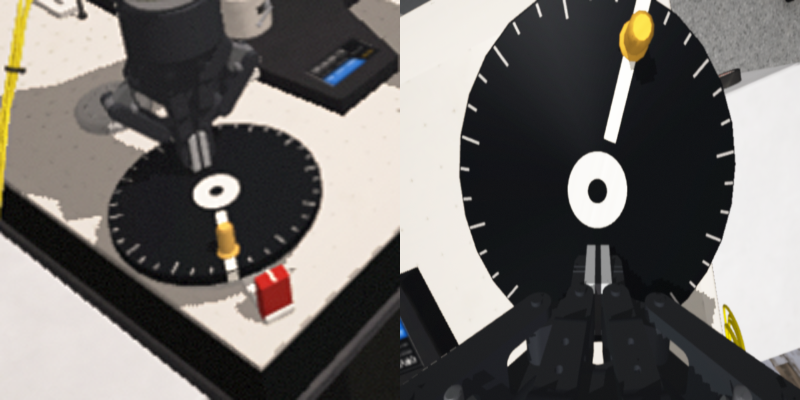

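No brake happened: the camera loop used up its count while the disc was still faster than my gate. The disc is still turning. I'll measure its speed with a few frames, then wait without imaging and brake on the next pass.

Run:
```python
from h import *
L=.18; o=[]; n=0; log=[]; done=False
while n<42 and not done:
    t,a,h=stripe(); n+=1
    if a is None: o=[]; wait(.1); continue
    e=np.radians((a-BL+180)%360-180); log.append((round(t,2),round(e,2)))
    if not -1.4<e<0 : o=[]; wait(.15); continue
    o.append((t,e)); q=np.array(o)
    if len(q)<3: wait(.03); continue
    p=np.polyfit(q[:,0]-t,q[:,1],1); rem=-p[1]/p[0]-(read_clock()-t)
    if rem-L<.2 and rem>L:
        wait(rem-L); t0=read_clock(); r=servo_line([*BR,.034],v=.06,until_force=6)
        print("brake",r,read_clock()-t0,p,"n",n); done=True
    elif rem>L+.3: wait(.05)
print(log)
wait(.4); print(read_clock(),read_eef_pos(),read_wrist_force())
s=stripe(); print(s, s[1]-BL)
```

```text
brake True 0.2082999999999977 [ 0.28505368 -0.12153175] n 7
[(28.38, np.float64(-0.26)), (28.47, np.float64(-0.23)), (28.55, np.float64(-0.21)), (28.65, np.float64(-0.18)), (28.75, np.float64(-0.15)), (28.8, np.float64(-0.14)), (28.85, np.float64(-0.12))]
29.7083 [0.50128571 0.30765899 0.04017281] [-0.59900912  1.71834886  8.92262408]
(29.7083, np.float64(166.01426942206052), array([0.46803353, 0.3167375 ])) 5.3142694220605335
```

The brake held with the stripe about 5° past the mark (8 mm of the 12 mm allowed). I'll drag the disc back with the pressed fingertip for more margin, then check the picture.

Run:
```python
from h import *
p=np.array(read_eef_pos()); b=np.radians(BL-180)
p[:2]+=.0034*np.array([np.sin(b),-np.cos(b)]); p[2]-=.0006
print(servo_line(p,v=.01,until_force=20),read_eef_pos(),p,read_wrist_force())
wait(.5); s=stripe(); print(s,s[1]-BL,read_wrist_force(),read_clock())
b=get_image("scene")["color"]
cv2.imwrite("pics/end2.png",cv2.resize(b[320:450,140:280],None,fx=4.5,fy=4.5,interpolation=2))
```

```text
False [0.5005711  0.30531395 0.04017164] [0.50014806 0.30444415 0.03957174] [-0.27614727  0.26660476  6.55715387]
(30.6167, np.float64(161.94886459116734), array([0.4680397 , 0.31673761])) 1.2488645911673473 [-0.44356066  0.13564534  6.78011142] 30.6667
```

View pics/end2.png

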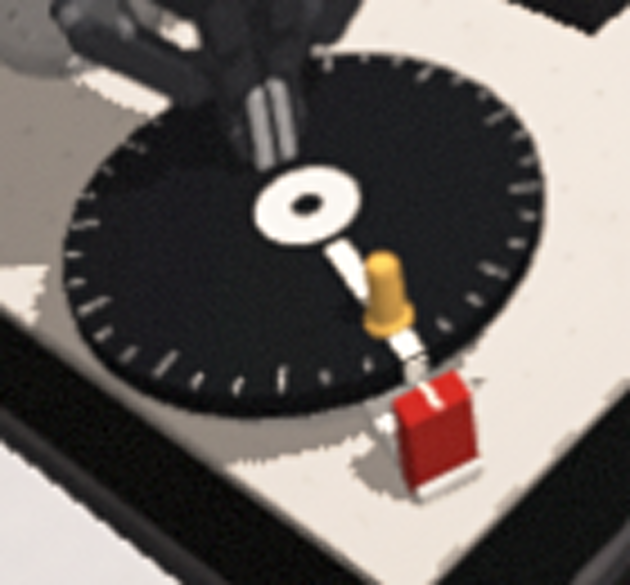

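The stripe runs from the hub at (306,203) to the rim at (415,360), in line with the block's white line at (430,390). One last check for stillness, then I hand it in.

Run:
```python
from h import *
a=stripe();wait(.5);b=stripe();print(a[1],b[1],read_wrist_force(),read_clock()); finish_job()
```

```text
161.9488681836393 161.9488652624007 [-0.79789349  0.74857996  7.19789581] 31.3167
the job is handed in; nothing more can be done
```

The disc spun freely and is parked with its stripe beside the red block, a fingertip holding it there. I handed the job in at 31.3 s of the 72 s allowed; no verdict is reported.

- **Flick:** pushing the pin at about 64° bearing, well away from the block, set the disc turning at about 3 rad/s anticlockwise. The camera tracked its stripe past the block with the fingers clear.
- **Brake:** my first attempt never pressed, because its tracking loop ran out of frames. By the next pass the disc was down to about 0.29 rad/s. Pressing the fingertip stopped it 5.3° past the mark, about 8 mm. I then dragged it back with the fingertip still pressed.
- **Last checks:** the stripe was at 161.95° against the block's 160.7°, about 2 mm off with 12 mm allowed. It did not move over 0.5 s, and the fingertip pressed with about 7 N. The last picture shows the stripe in line with the block's white line.
- **Disagreement:** pin bearings from the wrist and scene cameras differed by up to 4°, so I relied on the flat stripe measured against the hub instead.
- **Not checked:** I did not re-measure the loose things at the end. The tool stayed well above or clear of them, and no unexpected force showed in the readings I took.

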